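# Check the free play of a hand-driven sample stage

### The arm

A 6-joint arm with a two-finger parallel gripper is mounted at the origin on a cart in front of the work surface, level with it; the furniture and walls round the work are solid. World frame = base frame: x ahead of the robot, y to its left, z up, the work surface at z = 0. Lengths are in m, angles in rad, forces in N, time in s.
With the tool pointing down it reaches from about 0.275 to 0.725 m from the base axis. Payload 5.6 kg.
Tool frame: the origin (TCP) lies on the centre line of the jaws, within the pads' length; the fingertips stand 8 mm ahead of it and the grasp point (between the pads) lies 11 mm behind it (env.tips_ahead is the y of the fingertips in the tool frame, in m); y points along the fingers, z is the direction in which the jaws open and shut, and the axes are right-handed (so a half turn about y gives the same grasp; the last joint's range is limited). The gripper opens to 85 mm and grips with 20 to 120 N. Pads are 22 mm wide; open, the fingers measure 114 mm over their backs; the gripper's body (76 mm by 85 mm) begins 54 mm behind the grasp point. The pads swing forward as they close: fully open they stand 13 mm farther back than shut.
Start: joints at [1.463, 0.255, 0.108, 0, -1.424, -0.285], TCP at [0.211, 0.508, 0.239] pointing down, gripper open.
Joint ranges: [-2.95, 2.95], [-1.21, 1.97], [-1.09, 1.5], [-2.87, 1.71], [-2.94, -0.07], [-3.05, 3.05]. Speed limits (rad/s): [2.57, 2.57, 3.14, 3.14, 3.14, 3.14].

### API

Orientations are given as a unit quaternion [x, y, z, w].
In Python, from rig import env gives the robot as it stands.
- The arm moves only by the tool drive_tool, never from a script. Its argument "targets" is a list of rows, each a list of 4 numbers: the shift along the tool's x, y, z in cm, then the turn about the tool's y in rad. In form: [[tx, ty, tz, spin], ...]. A call has 1 to 12 rows; each row shifts and turns the pose as measured when the row begins, along the tool's axes as they then stand; what a row does not reach is not made up. A row lasts 1/8 s, in which the tool goes at most 62.5 mm and 10.7 degrees, less where a joint would pass 70% of its speed; a pose out of reach is approached as far as the arm can. A call with a gripper value outside its range is refused whole. "hand" is the finger opening in cm, from 0 to 8.54, set as the call begins (left out, the last holds). The fingers move at their own pace and stop on an object; "newtons" is the grip in N (left out, the last holds). Time passes only in rows, so rows that do not move let the fingers close. It gives the time, the measured TCP pose, the force and the opening at its end, in the units of the state.
- env.get_obs(): the state, without advancing time (a new reading comes with each control period).
- env.capture(name): name is "scene" or "top" or "wrist"; returns a dict with "pixels" (384x512x3 uint8, red, green, blue), "range_z" (384x512 float32, m along the optical axis (not along the pixel's ray), 0 where there is no reading), "camera_matrix" (3x3 intrinsics, pixels), "D" ([k1, k2, p1, p2, k3] as OpenCV has them; the pictures are not rectified), "pose" (4x4, takes a point from camera to world coordinates). Camera axes: x right, y down, z forward; pixel columns grow to the right and rows downward; lengths in m; the calibration is good to about 2 mm. A picture is of the moment at which its call begins.
- env.finish_job(): hands the job in, once; it reports no verdict.
The state is a dict: "time_s": time; "joint_positions": joint angles; "qd": joint speeds; "tau": joint torques, N m; "eef_pos": TCP position; "ee_rot": TCP orientation; "contact_force": force on the tool from outside, world axes, zero at the start; "ft_torque": the same for the moment, N m; "finger_gap": finger opening in m.
Only numpy, scipy, OpenCV 4.12 (cv2) and the standard library are available. Lean on these libraries where they do the work, as an engineer would, in place of code of your own. Each camera call takes 0.05 s, during which the arm holds its last target. There are 200 camera calls.

### The job

Check the sample stage for free play: take its black knob, push it gently to the left until it meets the resistance of the carriage, then to the right until it meets it again, never hard enough to shift the carriage. Let go of the knob in the middle of its free play, then slide the pointer of the reading bar to the amount of free play you felt (each mark is 5 mm) and let go. Leave the other things on the bench as they are.

Things in the scene. Friction and masses are not known exactly. Their poses are not given: they have to be found in the camera images.
- stage: fixed hand-driven linear sample stage: dark steel base plate 100 x 200 x 12 mm with an aluminium block (top at z 46 mm) across each end and two steel guide rods between them. Origin: centre of its underside, on the worktop. It lies turned by up to 0.25 rad; its own y axis is the sliding direction and points left (seen from the robot), z up.
- carriage_top (a point): centre of the top face of the aluminium carriage (84 x 84 mm, 50 mm above the worktop). Friction holds the carriage on its rods: it slips when pushed with about 13 N through the knob, and must stay where it is. The knob's stem enters it by a slot under a thin sliding strip.
- knob (a point): middle of the black upright cylindrical knob on the stage, 22 mm in diameter, from 60 to 98 mm above the worktop; this point is on its axis, 80 mm up. It slides only along the stage's y, freely (1.2 N of friction) until its stem meets a hard unseen stop in the carriage on either side. The free play (total travel between the stops) is 14 to 28 mm; the knob starts somewhere in it.
- scale_bar: fixed reading bar close in front of the big white spectrometer (keep clear of its front and right corner): steel plate 46 x 120 x 10 mm, rail along its y (top at 18 mm), eight white marks 5 mm apart on the robot's side. Origin: centre of its underside, on the worktop. Own y points left, turned by up to 0.25 rad. Zero mark 17.5 mm left (+y) of its centre; readings grow to the right (-y) to 35 mm.
- pointer (a joint): reading of the pointer in m: 0 at the zero mark (left), 0.035 at the last mark (right). About 1.5 N of friction; it stays where it is left.
- pointer_grip (a point): middle of the upright part of the black pointer on the reading bar, a block 20 mm (bar's x) x 14 mm (bar's y), from 18 to 52 mm above the worktop; this point is 42 mm above the worktop.
- usb_stick: bystander: dark USB stick 52 x 18 x 8 mm lying between the stage and the reading bar; origin under its centre.
- weight_50: bystander: small brass-coloured calibration weight, 18 mm in diameter, 31 mm tall, standing behind the gap between the stage and the reading bar; origin under its centre.
- petri: bystander: clear petri dish, 62 mm in diameter, 14 mm tall, to the right of the stage; origin under its centre.

How it is judged:
By the outcome, as a careful person would: the job done as asked, in the order asked, and still so for the second after the job is handed in, with the robot touching nothing.
It also fails if it takes over 58 s, if anything falls off the work surface, if the arm or the gripper's body presses on something with over 40 N, if the wrist force passes 120 N, or if a joint passes its speed limit or range.

## Working session

There is one attempt and no reset: what is moved stays moved. The work goes in short steps, Python scripts to look and compute and a tool call to move; the robot and the scene stay as the last step left them, time stands still between calls to the robot, and variables do not carry over. Pictures are saved under pics/ and viewed, about 8 in all and at most 12, crops included, and the job is handed in when it is done.

Besides the shell and the picture viewer there is one more tool, called after "Call:" by a JSON object that holds its "name" and its "arguments". drive_tool: Moves the arm, as the interface text tells. Its arguments: {"type":"object","properties":{"targets":{"type":"array"},"hand":{"type":"number"},"newtons":{"type":"number"}},"required":["targets"]}

```bash
mkdir -p pics; ls
cat > h.py <<'E'
import numpy as np, cv2
from rig import env
from scipy.spatial.transform import Rotation as R
def cap(n,f=None):
    c=env.capture(n)
    if f: cv2.imwrite('pics/'+f,c['pixels'][:,:,::-1])
    return c
def ray(c,uv):
    uv=np.array(uv,float).reshape(-1,1,2)
    p=cv2.undistortPoints(uv,c['camera_matrix'],np.array(c['D'],float)).reshape(-1,2)
    d=np.c_[p,np.ones(len(p))]@c['pose'][:3,:3].T
    return c['pose'][:3,3],d
def onz(c,uv,z):
    o,d=ray(c,uv); t=(z-o[2])/d[:,2]; return o+d*t[:,None]
E
python3 - <<'E'
from h import *
import pickle
o=env.get_obs(); print({k:np.round(v,3) for k,v in o.items()}); print(env.tips_ahead)
cs={n:cap(n) for n in('scene','top')}
pickle.dump(cs,open('c0.pkl','wb'))
a=np.hstack([cs[n]['pixels'] for n in cs])[:,:,::-1]
for n in cs: cv2.imwrite(f'pics/{n}0.png',cs[n]['pixels'][:,:,::-1]); print(n,np.round(cs[n]['pose'],3))
print(R.from_quat(o['ee_rot']).as_matrix().round(3))
E
```

```text
pics
{'time_s': np.float64(0.0), 'joint_positions': array([ 1.463,  0.256,  0.107, -0.   , -1.424, -0.285]), 'qd': array([-0.001, -0.   , -0.002,  0.001, -0.001,  0.001]), 'tau': array([-0.0000e+00, -3.8662e+01,  2.3793e+01,  5.3650e+00, -6.0000e-03,
       -0.0000e+00]), 'eef_pos': array([0.21 , 0.508, 0.238]), 'ee_rot': array([-0.138, -0.693,  0.694,  0.138]), 'contact_force': array([-0.111,  0.19 , -0.733]), 'ft_torque': array([ 0.009, -0.019,  0.018]), 'finger_gap': np.float64(0.085)}
0.008
scene [[ 0.896 -0.295  0.333  0.207]
 [-0.444 -0.622  0.645 -0.709]
 [ 0.017 -0.726 -0.688  0.649]
 [ 0.     0.     0.     1.   ]]
top [[-0.013 -0.994  0.109  0.368]
 [-1.     0.012 -0.008 -0.164]
 [ 0.007 -0.109 -0.994  1.1  ]
 [ 0.     0.     0.     1.   ]]
[[-0.924 -0.001 -0.383]
 [ 0.383 -0.002 -0.924]
 [-0.    -1.     0.002]]
```

View pics/top0.png

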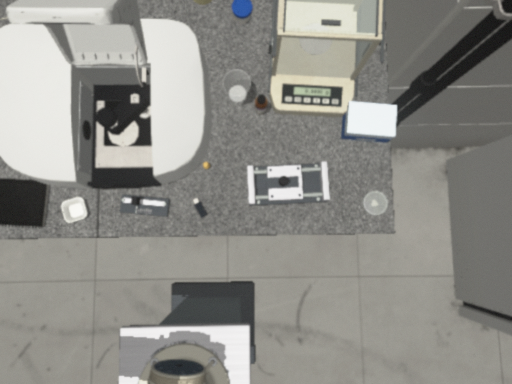

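View pics/scene0.png

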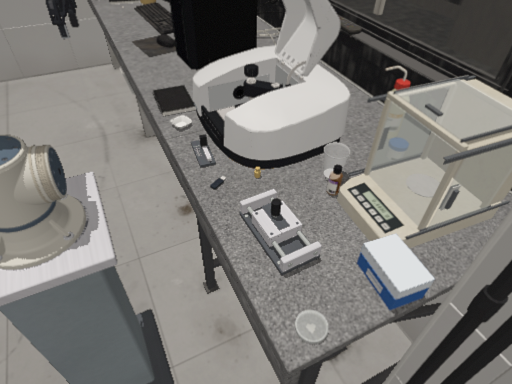

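The top view shows the stage at about (288,184) with its knob at (284,181). The bar is at (145,206), the USB stick at (200,207), the weight at (206,165) and the petri dish at (375,203).

Run:
```python
from h import *
import pickle
cs=pickle.load(open('c0.pkl','rb'))
t=cs['top']['pixels'][:,:,::-1];s=cs['scene']['pixels'][:,:,::-1]
def z(i,x,y,w,h,k): return cv2.resize(i[y:y+h,x:x+w],None,fx=k,fy=k,interpolation=cv2.INTER_CUBIC)
A=np.hstack([z(t,110,150,65,75,6),z(t,235,150,65+35,75,4)[:300].copy() if 0 else cv2.copyMakeBorder(z(t,240,150,100,75,4),0,150,0,0,cv2.BORDER_CONSTANT)])
cv2.imwrite('pics/crop1.png',A[:,:800])
c=cs['top']
K=c['camera_matrix'];print(K)
g=cv2.cvtColor(c['pixels'],cv2.COLOR_RGB2GRAY)
m=((g>165)*255).astype(np.uint8); m[:155]=0;m[210:]=0;m[:,:240]=0;m[:,335:]=0
n,l,st,ce=cv2.connectedComponentsWithStats(m)
for i in range(1,n):
    if st[i,4]>30:
        r=cv2.minAreaRect(np.argwhere(l==i)[:,::-1].astype(np.float32)); print(st[i],ce[i],r,onz(c,[ce[i]],.046))
k=((g<50)*255).astype(np.uint8); 
q=k.copy();q[:165]=0;q[195:]=0;q[:,:274]=0;q[:,295:]=0
n,l,st,ce=cv2.connectedComponentsWithStats(q)
for i in range(1,n):
    if st[i,4]>20: print('k',st[i],ce[i],onz(c,[ce[i]],.09))
q=((g<75)*255).astype(np.uint8);q[:192]=0;q[222:]=0;q[:,:115]=0;q[:,174:]=0
n,l,st,ce=cv2.connectedComponentsWithStats(q)
for i in range(1,n):
    if st[i,4]>60:
      r=cv2.minAreaRect(np.argwhere(l==i)[:,::-1].astype(np.float32));print('b',st[i],ce[i],r,onz(c,cv2.boxPoints(r),.01).round(4))
```

```text
[[430.54315517   0.         252.2033692 ]
 [  0.         430.54315517 188.12983771]
 [  0.           0.           1.        ]]
[ 247  161   83   43 1489] [286.30826058 182.12961719] ((287.67803955078125, 182.04443359375), (38.32242965698242, 81.34071350097656), 86.90594482421875) [[ 0.4970024  -0.25637828  0.046     ]]
b [132 196  12  10  73] [136.19178082 200.10958904] ((137.5, 200.5), (11.0, 9.0), 0.0) [[0.4478 0.1314 0.01  ]
 [0.4706 0.1318 0.01  ]
 [0.4703 0.1042 0.01  ]
 [0.4475 0.1039 0.01  ]]
```

View pics/crop1.png

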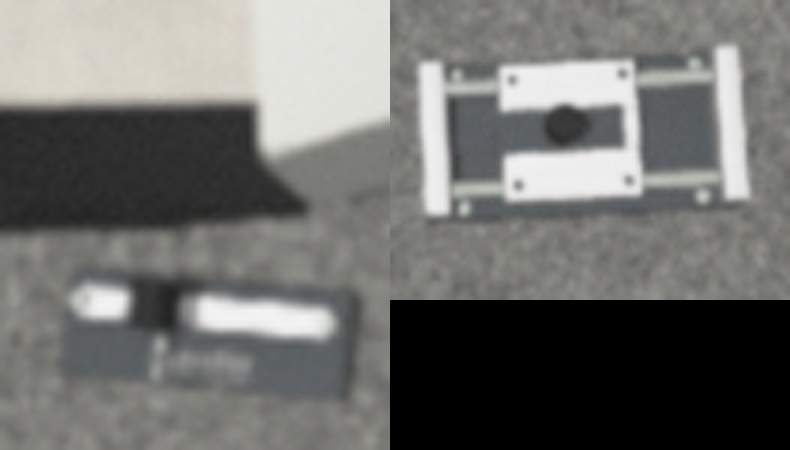

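```bash
cat >> h.py <<'E'
def rel(p,jaw=None):
    "tool-frame shift (cm) to world point p, spin to bring jaw axis to angle jaw (mod pi)"
    o=env.get_obs(); M=R.from_quat(o['ee_rot']).as_matrix()
    d=M.T@(np.array(p)-o['eef_pos'])*100
    s=None
    if jaw is not None:
        a=np.arctan2(M[1,2],M[0,2]); s=-((jaw-a+np.pi/2)%np.pi-np.pi/2)
    print('t',o['time_s'].round(2),'tcp',o['eef_pos'].round(4),'F',o['contact_force'].round(2),'gap',o['finger_gap'].round(4),'rel cm',d.round(2),'spin',s)
E
python3 - <<'E'
from h import *
import pickle
c=pickle.load(open('c0.pkl','rb'))['top']
k=onz(c,[[284.25,181.2]],.098)[0]; print('knob',k)
e=onz(c,[[(432-390)/4+240,150+139/4],[(732-390)/4+240,150+122/4]],.046);print(e,e.mean(0)); d=e[0]-e[1]; th=np.arctan2(-d[0],d[1]);print('th',th)
b=onz(c,[[122.5,195.3],[169.5,198.7],[168.3,216.2],[120.3,212.5]],.01);print(b,b.mean(0)); d=b[0]-b[1]+b[3]-b[2];print('thb',np.arctan2(-d[0],d[1]))
print('ptr',onz(c,[[135.8,200.8]],.052))
rel([k[0],k[1],.19],th)
# spectrometer depth check: height field along path
D=c['range_z'];v,u=np.mgrid[0:384:6,0:512:6]
o,d=ray(c,np.c_[u.ravel(),v.ravel()]); P=o+d*D[v,u].reshape(-1,1)
m=(P[:,0]>.15)&(P[:,0]<.47)&(P[:,1]<.55)&(P[:,1]>-.4)&(P[:,2]>.03)
print(P[m].round(2)[:30])
E
```

```text
knob [ 0.49288152 -0.24702461  0.098     ]
[[ 0.4915347  -0.1679441   0.046     ]
 [ 0.49990317 -0.35311924  0.046     ]] [ 0.49571894 -0.26053167  0.046     ]
th 0.045161469778478736
[[0.47269044 0.15563286 0.01      ]
 [0.46258689 0.03748267 0.01      ]
 [0.41835651 0.04008923 0.01      ]
 [0.42930645 0.16019167 0.01      ]] [0.44573507 0.09834911 0.01      ]
thb -0.08813726502246613
ptr [[0.4548354  0.11107913 0.052     ]]Traceback (most recent call last):
  File "<stdin>", line 8, in <module>
  File "h.py", line 22, in rel
    print('t',o['time_s'].round(2),'tcp',o['eef_pos'].round(4),'F',o['contact_force'].round(2),'gap',o['finger_gap'].round(4),'rel cm',d.round(2),'spin',s)
              ^^^^^^^^^^^^^^^^^
AttributeError: 'float' object has no attribute 'round'
```

Call:
{"name": "drive_tool", "arguments": {"targets": [[-4.2, 0, 4.5, 0], [-4.2, 0, 4.5, 0], [-4.2, 0, 4.5, 0], [-4.2, 0, 4.5, 0], [-4.2, 0, 4.5, 0], [-4.2, 0, 4.5, 0], [-4.2, 0, 4.5, 0], [-4.2, 0, 4.5, 0], [-4.2, 0, 4.5, 0], [-4.2, 0, 4.5, 0], [-4.2, 0, 4.5, 0], [-4.2, 0, 4.5, 0]], "hand": 6}}

```text
time_s: 1.6
eef_pos: [0.4705, -0.1947, 0.2379]
ee_rot: [-0.135, -0.692, 0.696, 0.135]
contact_force: [0.8, 1.0, 0.6]
finger_gap: 0.0599
```

Call:
{"name": "drive_tool", "arguments": {"targets": [[0, 0, 0, 0.185], [0, 0, 0, 0.185], [0, 0, 0, 0.185], [0, 0, 0, 0.185], [0, 0, 0, 0.185], [0, 0, 0, 0.185], [0, 0, 0, 0]]}}

```text
time_s: 2.48
eef_pos: [0.4687, -0.1993, 0.2324]
ee_rot: [-0.483, -0.511, 0.518, 0.487]
contact_force: [0.7, -0.4, -0.6]
finger_gap: 0.0598
```

```bash
sed -i "s/o\['time_s'\].round(2)/round(float(o['time_s']),2)/; s/o\['finger_gap'\].round(4)/round(float(o['finger_gap']),4)/" h.py
python3 - <<'E'
from h import *
rel([.4929,-.247,.19],.045)
o=env.get_obs();print(R.from_quat(o['ee_rot']).as_matrix().round(3),np.round(o['joint_positions'],2))
cap('wrist','w1.png')
E
```

```text
t 2.48 tcp [ 0.4687 -0.1993  0.2324] F [ 0.71 -0.36 -0.62] gap 0.0598 rel cm [-4.9   4.22 -2.19] spin 0.013831360957329508
[[-0.059 -0.012 -0.998]
 [ 0.998 -0.003 -0.059]
 [-0.002 -1.     0.012]] [-0.09  0.18 -0.    0.   -1.4   0.15]
```

View pics/w1.png

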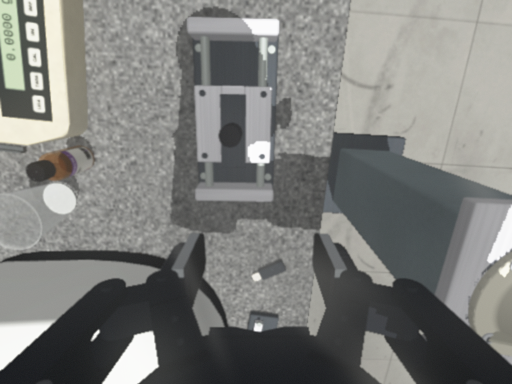

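The wrist view shows the knob's top near (231,135). The end blocks are centred near (234,25) and (234,192).

Run:
```python
from h import *
c=cap('wrist')
g=cv2.cvtColor(c['pixels'],cv2.COLOR_RGB2GRAY)
m=((g<48)*255).astype(np.uint8);m[:115]=0;m[155:]=0;m[:,:212]=0;m[:,252:]=0
n,l,st,ce=cv2.connectedComponentsWithStats(m);i=1+np.argmax(st[1:,4]);print(st[i],ce[i])
k=onz(c,[ce[i]],.094)[0];print('knob',k)
e=onz(c,[[234,25],[234.5,190]],.046);d=e[1]-e[0];th=np.arctan2(-d[0],d[1]);print(e,e.mean(0),th)
e=onz(c,[[205,88],[205.5,160]],.05);d=e[1]-e[0];print(np.arctan2(-d[0],d[1]))
b=onz(c,[[188,20],[196,197],[278,20],[272,197]],.046);print(b)
rel([k[0],k[1],.14],.05)
```

```text
Traceback (most recent call last):
ValueError: attempt to get argmax of an empty sequence
```

Run:
```python
from h import *
c=cap('wrist','w2.png')
g=cv2.cvtColor(c['pixels'],cv2.COLOR_RGB2GRAY)
print(g[115:155,212:252].min(), g[135,212:252])
m=((g<60)*255).astype(np.uint8);m[:115]=0;m[155:]=0;m[:,:215]=0;m[:,248:]=0
n,l,st,ce=cv2.connectedComponentsWithStats(m)
if n>1:
  i=1+np.argmax(st[1:,4]);print(st[i],ce[i]); p=ce[i]
else: p=[231,135]
k=onz(c,[p],.094)[0];print('knob',k)
e=onz(c,[[234,25],[234.5,190]],.046);d=e[1]-e[0];th=np.arctan2(-d[0],d[1]);print(e,e.mean(0),th)
e=onz(c,[[205,88],[205.5,160]],.05);d=e[1]-e[0];print(np.arctan2(-d[0],d[1]))
b=onz(c,[[188,20],[196,197],[278,20],[272,197]],.046);print(b)
rel([k[0],k[1],.14],.05)
```

```text
50 [167 167 168 169 169 160 122  77  57  55  55  56  55  56  56  55  55  55
  56  56  58  57  56  58  57  59  57  57  56  60  70  77  80 107 152 174
 174 172 171 174]
[220 123  22  24 396] [230.55555556 134.32070707]
knob [ 0.49640721 -0.24567419  0.094     ]
[[ 0.50053601 -0.35209395  0.046     ]
 [ 0.49333491 -0.17393761  0.046     ]] [ 0.49693546 -0.26301578  0.046     ] 0.04039812705581839
0.014064359262867506
[[ 0.54780179 -0.35375978  0.046     ]
 [ 0.54003269 -0.16219955  0.046     ]
 [ 0.45558546 -0.35964829  0.046     ]
 [ 0.44710261 -0.16764194  0.046     ]]
t 2.62 tcp [ 0.4689 -0.1993  0.2326] F [ 0.78  0.04 -0.77] gap 0.0602 rel cm [-4.77  9.24 -2.58] spin 0.010713336728708
```

Call:
{"name": "drive_tool", "arguments": {"targets": [[-4.8, 0, -2.5, 0.015], [0, 4.6, 0, 0], [0, 4.4, 0, 0], [0, 0, 0, 0], [0, 0, 0, 0]]}}

```text
time_s: 3.25
eef_pos: [0.4984, -0.2481, 0.1432]
ee_rot: [-0.485, -0.511, 0.517, 0.486]
contact_force: [-0.4, -0.7, 1.0]
finger_gap: 0.06
```

Run:
```python
from h import *
c=cap('wrist','w3.png')
g=cv2.cvtColor(c['pixels'],cv2.COLOR_RGB2GRAY)
rel([.495,-.246,.072],.043)
# circle candidate
for x in cv2.HoughCircles(cv2.medianBlur(g,5),cv2.HOUGH_GRADIENT,1,20,param1=80,param2=18,minRadius=12,maxRadius=45)[0][:5]: print(x,onz(c,[x[:2]],.098))
M=c['pose'];o=env.get_obs();p=np.linalg.inv(M)@np.append([.4964,-.246,.098],1);print('proj',p[:2]/p[2]@np.diag([1,1])*c['camera_matrix'][0,0]+c['camera_matrix'][:2,2])
```

```text
t 3.3 tcp [ 0.4983 -0.2478  0.143 ] F [-0.52  1.53 -0.08] gap 0.0597 rel cm [0.23 7.1  0.27] spin 0.014431107267943943
[345.5 129.5  44.4] [[ 0.44487402 -0.31224316  0.098     ]]
[ 98.5 244.5  44.4] [[ 0.61259832 -0.22014336  0.098     ]]
[357.5 110.5  44.4] [[ 0.4390102  -0.32442893  0.098     ]]
[249.5 100.5  44.4] [[ 0.5074367  -0.32628899  0.098     ]]
[361.5  46.5  44.4] [[ 0.44246434 -0.36107041  0.098     ]]
proj [259.46886633 220.28419779]
```

View pics/w3.png

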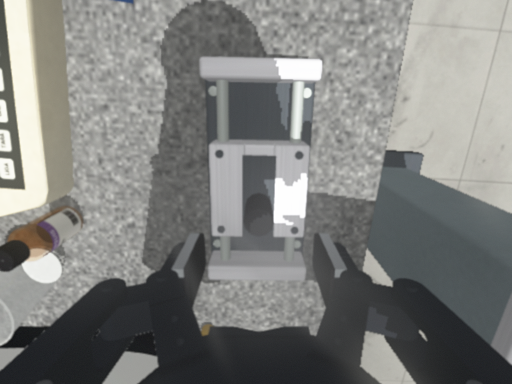

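The near view shows the knob at about u=259, with a dark blob from rows 194 to 235. The finger tips are at u≈195 and u≈325, so it is already centred across the jaws.

Run:
```python
from h import *
c=cap('wrist')
g=cv2.cvtColor(c['pixels'],cv2.COLOR_RGB2GRAY)
M=np.linalg.inv(c['pose']);print('cam',c['pose'][:3,3].round(3))
def pr(p): return cv2.projectPoints(np.array(p,float),cv2.Rodrigues(M[:3,:3])[0],M[:3,3],c['camera_matrix'],np.array(c['D'],float))[0].reshape(-1,2).round(1)
print(pr([[.495,-.246,.098],[.495,-.246,.060],[.495,-.257,.098],[.495,-.235,.098],[.506,-.246,.098],[.484,-.246,.098]]))
print('col258',g[180:245:2,258]);print('row208',g[206,240:282]);print('row225',g[222,240:282])
```

```text
cam [ 0.503 -0.324  0.279]
[[261.3 220.1]
 [260.6 202. ]
 [262.3 205.6]
 [260.3 234.2]
 [245.7 219.3]
 [276.8 220.9]]
col258 [ 86  87  87  90  89  88  82  68  67  68  69  70  69  70  72  74  75  75
  75  77  87  88  88  87  89  88  90  90  96  99 100 101 100]
row208 [175 166 129  94  81  72  66  66  68  68  67  68  66  67  68  69  69  68
  70  71  72  72  71  74  74  74  73  74  74  74  78  93 115 156 235 255
 255 254 254 254 254 254]
row225 [171 165 127  89  75  74  74  75  75  77  81  81  82  85  87  86  87  87
  88  89  89  89  90  89  90  91  90  90  90  92  90  88  88 122 184 210
 214 220 239 248 250 249]
```

Run:
```python
from h import *
i=cv2.imread('pics/w3.png')[180:260,215:305].astype(float)
cv2.imwrite('pics/w3c.png',cv2.resize(np.clip((i-40)*3,0,255).astype(np.uint8),None,fx=6,fy=6,interpolation=cv2.INTER_CUBIC))
```

```text
(no output)
```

View pics/w3c.png

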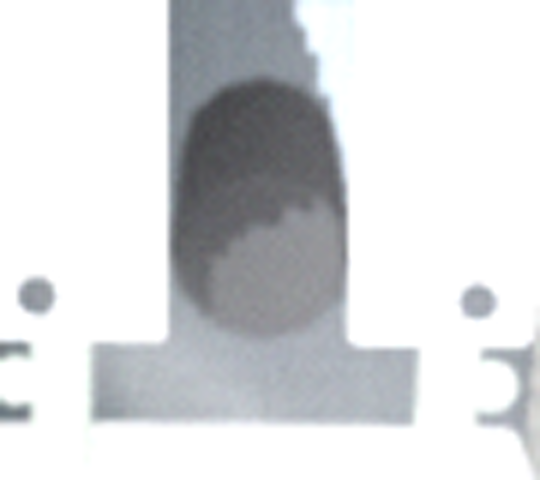

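The top disc is centred at pixel (258,222.5), which puts the knob at about (0.497, -0.244). I'll descend and grip across the sliding direction.

Call:
{"name": "drive_tool", "arguments": {"targets": [[0.35, 0, 0, 0.015], [0, 3.5, 0, 0], [0, 3.4, 0, 0], [0, 0, 0, 0], [0, 0, 0, 0]]}}

```text
time_s: 3.98
eef_pos: [0.5027, -0.2449, 0.0806]
ee_rot: [-0.493, -0.51, 0.511, 0.485]
contact_force: [0.3, 0.1, 0.3]
finger_gap: 0.0596
```

Run:
```python
from h import *
rel([.497,-.244,.073],.043)
```

```text
t 3.98 tcp [ 0.5027 -0.2449  0.0806] F [0.32 0.1  0.28] gap 0.0596 rel cm [0.12 0.75 0.57] spin -0.0007906498766008241
```

Call:
{"name": "drive_tool", "arguments": {"targets": [[0, 0.7, 0.55, 0], [0, 0, 0, 0], [0, 0, 0, 0]]}}

```text
time_s: 4.35
eef_pos: [0.4986, -0.2457, 0.0763]
ee_rot: [0.495, 0.511, -0.51, -0.484]
contact_force: [0.2, -0.1, 0.3]
finger_gap: 0.06
```

Call:
{"name": "drive_tool", "arguments": {"targets": [[0, 0, 0, 0], [0, 0, 0, 0]], "hand": 3.2, "newtons": 25}}

```text
time_s: 4.6
eef_pos: [0.4989, -0.2458, 0.0767]
ee_rot: [0.495, 0.511, -0.51, -0.483]
contact_force: [0.7, -0.3, -0.7]
finger_gap: 0.0319
```

Run:
```python
from h import *
rel([.497,-.244,.073],.043)
cap('wrist','w4.png')
```

```text
t 4.6 tcp [ 0.4989 -0.2458  0.0767] F [ 0.74 -0.25 -0.74] gap 0.0319 rel cm [0.19 0.37 0.18] spin -0.0005814890714113119
```

View pics/w4.png

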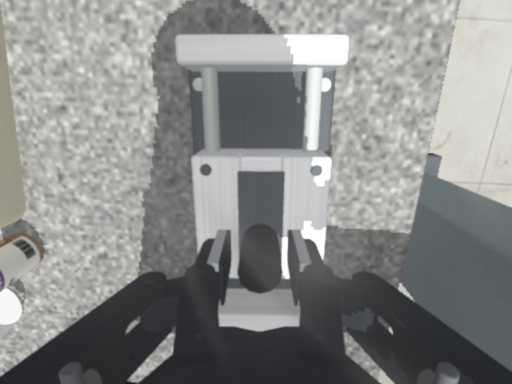

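The knob sits centred between the pads, at u≈260 with the pads at 225 and 293. Next I close the gripper.

Call:
{"name": "drive_tool", "arguments": {"targets": [[0, 0, 0, 0], [0, 0, 0, 0], [0, 0, 0, 0], [0, 0, 0, 0]], "hand": 1.9, "newtons": 30}}

```text
time_s: 5.15
eef_pos: [0.4984, -0.2458, 0.0768]
ee_rot: [0.495, 0.511, -0.51, -0.484]
contact_force: [-0.5, 0.9, 1.2]
finger_gap: 0.021
```

Call:
{"name": "drive_tool", "arguments": {"targets": [[0.1, 0, 0, 0], [0.1, 0, 0, 0], [0.1, 0, 0, 0]]}}

```text
time_s: 5.52
eef_pos: [0.4983, -0.2433, 0.0768]
ee_rot: [-0.495, -0.51, 0.511, 0.483]
contact_force: [-0.4, -1.4, -0.1]
finger_gap: 0.0208
```

Call:
{"name": "drive_tool", "arguments": {"targets": [[0.07, 0, 0, 0], [0.07, 0, 0, 0], [0.07, 0, 0, 0], [0.07, 0, 0, 0]]}}

```text
time_s: 6.02
eef_pos: [0.4982, -0.2403, 0.0768]
ee_rot: [-0.495, -0.51, 0.511, 0.483]
contact_force: [-0.2, -1.2, 0.3]
finger_gap: 0.0208
```

Call:
{"name": "drive_tool", "arguments": {"targets": [[0.07, 0, 0, 0], [0.07, 0, 0, 0], [0.07, 0, 0, 0], [0.07, 0, 0, 0]]}}

```text
time_s: 6.52
eef_pos: [0.4981, -0.238, 0.0768]
ee_rot: [-0.495, -0.51, 0.511, 0.483]
contact_force: [0.2, -6.3, -1.9]
finger_gap: 0.0209
```

Call:
{"name": "drive_tool", "arguments": {"targets": [[0.07, 0, 0, 0], [0.07, 0, 0, 0], [0.07, 0, 0, 0], [0.07, 0, 0, 0]]}}

```text
time_s: 7.02
eef_pos: [0.4981, -0.2381, 0.0768]
ee_rot: [-0.496, -0.509, 0.512, 0.482]
contact_force: [0.8, -6.1, -0.2]
finger_gap: 0.0213
```

Left stop: y≈-0.2380 at about 6 N. Now I push to the right.

Call:
{"name": "drive_tool", "arguments": {"targets": [[-0.1, 0, 0, 0], [-0.1, 0, 0, 0], [-0.1, 0, 0, 0], [-0.1, 0, 0, 0], [-0.1, 0, 0, 0], [-0.1, 0, 0, 0], [-0.1, 0, 0, 0], [-0.1, 0, 0, 0], [-0.1, 0, 0, 0], [-0.1, 0, 0, 0], [-0.1, 0, 0, 0], [-0.1, 0, 0, 0]]}}

```text
time_s: 8.52
eef_pos: [0.4985, -0.2491, 0.0768]
ee_rot: [-0.496, -0.51, 0.511, 0.483]
contact_force: [-0.4, 1.1, 1.7]
finger_gap: 0.0211
```

Call:
{"name": "drive_tool", "arguments": {"targets": [[-0.07, 0, 0, 0], [-0.07, 0, 0, 0], [-0.07, 0, 0, 0], [-0.07, 0, 0, 0]]}}

```text
time_s: 9.02
eef_pos: [0.4986, -0.252, 0.0768]
ee_rot: [-0.496, -0.51, 0.511, 0.483]
contact_force: [-0.5, 0.8, 1.0]
finger_gap: 0.021
```

Call:
{"name": "drive_tool", "arguments": {"targets": [[-0.07, 0, 0, 0], [-0.07, 0, 0, 0], [-0.07, 0, 0, 0], [-0.07, 0, 0, 0]]}}

```text
time_s: 9.52
eef_pos: [0.4987, -0.255, 0.0768]
ee_rot: [-0.496, -0.51, 0.511, 0.483]
contact_force: [-0.7, 2.1, 1.2]
finger_gap: 0.021
```

Call:
{"name": "drive_tool", "arguments": {"targets": [[-0.07, 0, 0, 0], [-0.07, 0, 0, 0], [-0.07, 0, 0, 0], [-0.07, 0, 0, 0]]}}

```text
time_s: 10.02
eef_pos: [0.4989, -0.258, 0.0768]
ee_rot: [-0.496, -0.51, 0.511, 0.483]
contact_force: [-0.5, 0.6, 0.8]
finger_gap: 0.021
```

Call:
{"name": "drive_tool", "arguments": {"targets": [[-0.07, 0, 0, 0], [-0.07, 0, 0, 0], [-0.07, 0, 0, 0], [-0.07, 0, 0, 0]]}}

```text
time_s: 10.52
eef_pos: [0.499, -0.2609, 0.0768]
ee_rot: [-0.496, -0.509, 0.511, 0.483]
contact_force: [0.1, 2.9, 2.1]
finger_gap: 0.0211
```

Call:
{"name": "drive_tool", "arguments": {"targets": [[-0.07, 0, 0, 0], [-0.07, 0, 0, 0], [-0.07, 0, 0, 0], [-0.07, 0, 0, 0]]}}

```text
time_s: 11.02
eef_pos: [0.499, -0.261, 0.0768]
ee_rot: [0.495, 0.511, -0.51, -0.484]
contact_force: [-0.7, 4.3, 2.6]
finger_gap: 0.0208
```

Call:
{"name": "drive_tool", "arguments": {"targets": [[-0.07, 0, 0, 0], [-0.07, 0, 0, 0], [-0.07, 0, 0, 0], [-0.07, 0, 0, 0]]}}

```text
time_s: 11.52
eef_pos: [0.499, -0.261, 0.0768]
ee_rot: [0.493, 0.512, -0.509, -0.485]
contact_force: [-1.4, 4.8, 3.0]
finger_gap: 0.0208
```

Right stop: y≈-0.2610 at about 4.5 N, so the play is about 23.0 mm and the middle is y=-0.2495.

Call:
{"name": "drive_tool", "arguments": {"targets": [[0.15, 0, 0, 0], [0.15, 0, 0, 0], [0.15, 0, 0, 0], [0.15, 0, 0, 0], [0.15, 0, 0, 0], [0.15, 0, 0, 0], [0.15, 0, 0, 0], [0.1, 0, 0, 0], [0, 0, 0, 0]]}}

```text
time_s: 12.65
eef_pos: [0.4985, -0.2504, 0.0768]
ee_rot: [0.494, 0.511, -0.51, -0.484]
contact_force: [0.2, -0.7, -0.6]
finger_gap: 0.0207
```

Call:
{"name": "drive_tool", "arguments": {"targets": [[0.1, 0, 0, 0], [0, 0, 0, 0]]}}

```text
time_s: 12.9
eef_pos: [0.4985, -0.2493, 0.0768]
ee_rot: [0.494, 0.511, -0.51, -0.484]
contact_force: [-0.2, -0.2, 0.0]
finger_gap: 0.021
```

Call:
{"name": "drive_tool", "arguments": {"targets": [[0, 0, 0, 0], [0, 0, 0, 0], [0, 0, 0, 0]], "hand": 5}}

```text
time_s: 13.28
eef_pos: [0.4988, -0.2488, 0.0768]
ee_rot: [0.494, 0.511, -0.51, -0.484]
contact_force: [0.1, -0.2, 0.1]
finger_gap: 0.0502
```

Call:
{"name": "drive_tool", "arguments": {"targets": [[0, -4, 0, 0], [0, -5, 0, 0], [0, -3, 0, 0], [0, 0, 0, 0]]}}

```text
time_s: 13.78
eef_pos: [0.497, -0.2477, 0.1999]
ee_rot: [0.494, 0.511, -0.51, -0.485]
contact_force: [-0.4, 0.3, -0.1]
finger_gap: 0.0501
```

Run:
```python
from h import *
rel([.455,.111,.19],-.085)
c=cap('top')
i=c['pixels'][:,:,::-1][185:225,112:178].astype(np.uint8)
cv2.imwrite('pics/b1.png',cv2.resize(i,None,fx=10,fy=10,interpolation=cv2.INTER_CUBIC))
```

```text
t 13.78 tcp [ 0.497  -0.2477  0.1999] F [-0.41  0.25 -0.15] gap 0.0501 rel cm [36.03  0.69  2.68] spin 0.12768535537830683
```

Call:
{"name": "drive_tool", "arguments": {"targets": [[4, 0, 4, 0], [5.5, 0, 2, 0], [6, 0, 1, 0], [6, 0, 0, 0], [6, 0, 0, 0], [6, 0, 0, 0], [3, 0, 0, 0]]}}

```text
time_s: 14.7
eef_pos: [0.4041, 0.1224, 0.186]
ee_rot: [-0.49, -0.506, 0.512, 0.491]
contact_force: [-0.1, -0.8, 0.3]
finger_gap: 0.05
```

Call:
{"name": "drive_tool", "arguments": {"targets": [[0, 0, 0, 0.18], [0, 0, 0, 0.18], [0, 0, 0, 0.18], [0, 0, 0, 0.18], [0, 0, 0, 0.18], [0, 0, 0, 0.18], [0, 0, 0, 0.18], [0, 0, 0, 0.18], [0, 0, 0, 0.18], [0, 0, 0, 0.07], [0, 0, 0, 0]]}}

```text
time_s: 16.08
eef_pos: [0.3951, 0.1215, 0.171]
ee_rot: [0.713, -0.059, 0.036, -0.698]
contact_force: [-0.6, 0.1, 0.1]
finger_gap: 0.0496
```

Run:
```python
from h import *
rel([.455,.111,.19],1.485)
print(np.round(env.get_obs()['joint_positions'],2))
c=cap('wrist','w5.png'); print(c['pose'].round(3))
```

```text
t 16.07 tcp [0.3951 0.1215 0.171 ] F [-0.61  0.08  0.07] gap 0.0496 rel cm [ 6.02 -2.08 -0.28] spin -0.048597516769629756
[ 0.68  0.04 -0.32 -0.01 -1.24 -2.38]
[[ 0.133  0.955  0.266  0.323]
 [ 0.991 -0.121 -0.058  0.134]
 [-0.023  0.271 -0.962  0.309]
 [ 0.     0.     0.     1.   ]]
```

View pics/w5.png

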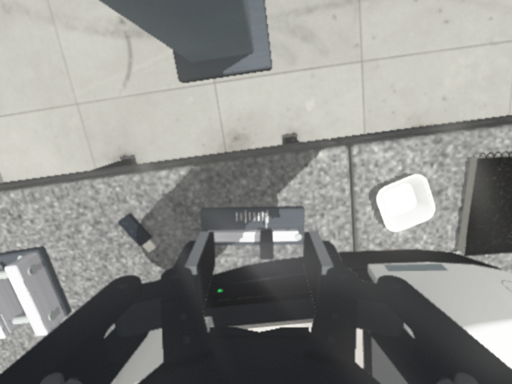

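The wrist view shows the bar at u 201–304, its marks at about u 237–269 and v≈216, and the pointer at (267,240) near the zero mark. I'll zoom in to measure.

Run:
```python
from h import *
c=cap('wrist')
i=c['pixels'][:,:,::-1][200:264,195:310]
cv2.imwrite('pics/b2.png',cv2.resize(i,None,fx=7,fy=7,interpolation=cv2.INTER_CUBIC))
g=cv2.cvtColor(c['pixels'],cv2.COLOR_RGB2GRAY);print(g[212:221,228:275].mean(0).round())
```

```text
[ 86.  86.  85.  85.  85.  84.  83. 100. 131. 118.  91.  90. 112. 116.
  99.  86. 106. 136. 117.  88.  97. 129. 117.  93.  95. 124. 144. 126.
 106. 139. 201. 176. 129. 143. 193. 172. 137. 168. 197. 194. 152. 110.
 100.  96.  94.  96.  98.]
```

View pics/b2.png

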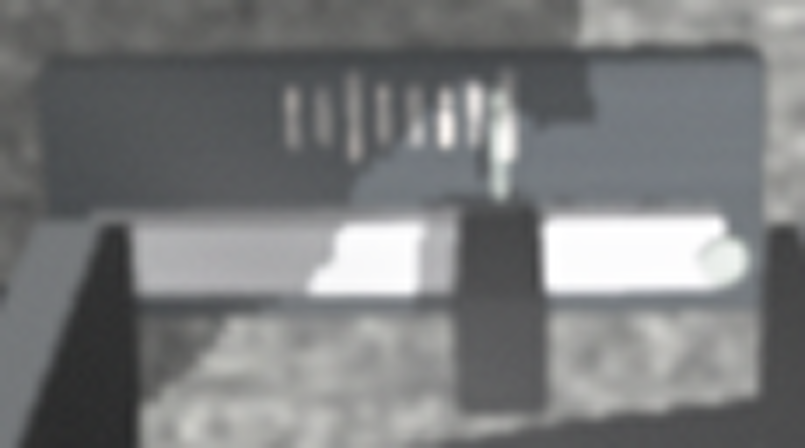

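Run:
```python
from h import *
c=cap('wrist')
f=lambda a:np.array(a,float)/7+[195,200]-0.43
b=onz(c,f([[45,60],[760,52]]),.010);print('bar front edge',b);d=b[1]-b[0];th=np.arctan2(-d[0],d[1]);print('th',th)
m=onz(c,f([[292,117],[323,117],[354,117],[384,117],[414,117],[447,117],[475,117],[507,117]]),.0102)
yb=np.array([-np.sin(th),np.cos(th)]);xb=np.array([np.cos(th),np.sin(th)])
s=m[:,:2]@yb;print('marks',(s*1000).round(1)); A=np.polyfit(np.arange(35,-1,-5),s*1000,1);print(A)
for z in(.0105,.012,.018): 
  n=onz(c,f([[500,190]]),z)[0];print('needle s',z,(n[:2]@yb*1000-A[1])/A[0])
e=onz(c,f([[460,410],[547,410]]),.052);print('ptr top far edge',e)
ctr=(b.mean(0)[:2]+.023*xb);print('bar ctr',ctr, 'zero from ctr', A[1]-ctr@yb*1000)
P=(e.mean(0)[:2]-.010*xb);print('pointer',P,'reading',17.5-(P-ctr)@yb*1000)
print('ptr bar x',(P-ctr)@xb)
rel([P[0],P[1],.031],np.pi/2+th)
o,d=ray(c,[[250,330]]);v,u=np.mgrid[262:330:8,216:310:14];o,d=ray(c,np.c_[u.ravel(),v.ravel()]);Q=o+d*c['range_z'][v,u].reshape(-1,1);Q=Q[c['range_z'][v,u].ravel()>.1]
print(Q[::3].round(3))
```

```text
bar front edge [[0.41848131 0.04752936 0.01      ]
 [0.4315422  0.1636092  0.01      ]]
th -0.11204514876459794
marks [134.3 139.4 144.5 149.4 154.4 159.8 164.4 169.6]
[ -1.00893597 169.61973755]
needle s 0.0105 1.2750450675125953
needle s 0.012 1.2701168075344562
needle s 0.018 1.2504037676218147
ptr top far edge [[0.46663109 0.11062681 0.052     ]
 [0.4681621  0.12339989 0.052     ]]
bar ctr [0.44786753 0.10299763] zero from ctr 17.19150000268519
pointer [0.4574593  0.11813146] reading 1.3886070860693494
ptr bar x 0.007839493416917462
t 16.23 tcp [0.3955 0.1216 0.1715] F [-0.27 -0.1   0.05] gap 0.0503 rel cm [ 6.6  13.85  0.79] spin -0.021411298086040587
[[0.494 0.05  0.001]
 [0.5   0.102 0.001]
 [0.49  0.153 0.028]
 [0.494 0.088 0.026]
 [0.491 0.136 0.04 ]
 [0.495 0.073 0.039]
 [0.493 0.12  0.05 ]
 [0.49  0.061 0.059]
 [0.49  0.105 0.066]
 [0.49  0.147 0.073]
 [0.49  0.092 0.076]
 [0.49  0.133 0.083]
 [0.491 0.079 0.086]
 [0.492 0.119 0.089]
 [0.494 0.066 0.09 ]
 [0.499 0.105 0.09 ]
 [0.526 0.145 0.063]
 [0.53  0.085 0.063]
 [0.535 0.129 0.062]
 [0.537 0.069 0.064]
 [0.537 0.114 0.069]]
```

Run:
```python
from h import *
import pickle
c=pickle.load(open('c0.pkl','rb'))['top']
v,u=np.mgrid[150:195,105:205];o,d=ray(c,np.c_[u.ravel(),v.ravel()]);Q=o+d*c['range_z'][v,u].reshape(-1,1)
for y in np.arange(0,.22,.02):
    m=abs(Q[:,1]-y)<.01
    for h in(.06,.1,.14):
        k=Q[m&(Q[:,2]>h)]; print(round(y,2),h,k[:,0].min().round(3) if len(k) else None,k[:,2].max().round(3) if len(k) else None,end=' | ')
    print()
P=np.array([.4575,.118]);th=-.105
xb=np.array([np.cos(th),np.sin(th)]);T=P-.008*xb;rel([*T,.08],np.pi/2+th);rel([*T,.034],np.pi/2+th)
print(R.from_quat(env.get_obs()['ee_rot']).as_matrix().round(3))
```

```text
0.0 0.06 0.505 0.161 | 0.0 0.1 0.509 0.161 | 0.0 0.14 0.514 0.161 | 
0.02 0.06 0.5 0.164 | 0.02 0.1 0.502 0.164 | 0.02 0.14 0.506 0.164 | 
0.04 0.06 0.49 0.17 | 0.04 0.1 0.496 0.17 | 0.04 0.14 0.499 0.17 | 
0.06 0.06 0.489 0.091 | 0.06 0.1 None None | 0.06 0.14 None None | 
0.08 0.06 0.488 0.092 | 0.08 0.1 None None | 0.08 0.14 None None | 
0.1 0.06 0.487 0.093 | 0.1 0.1 None None | 0.1 0.14 None None | 
0.12 0.06 0.487 0.092 | 0.12 0.1 None None | 0.12 0.14 None None | 
0.14 0.06 0.488 0.092 | 0.14 0.1 None None | 0.14 0.14 None None | 
0.16 0.06 0.488 0.092 | 0.16 0.1 None None | 0.16 0.14 None None | 
0.18 0.06 0.489 0.092 | 0.18 0.1 None None | 0.18 0.14 None None | 
0.2 0.06 None None | 0.2 0.1 None None | 0.2 0.14 None None | 
t 16.23 tcp [0.3955 0.1216 0.1715] F [-0.27 -0.1   0.05] gap 0.0503 rel cm [5.66 8.98 0.65] spin -0.028456446850638528
t 16.23 tcp [0.3955 0.1216 0.1715] F [-0.27 -0.1   0.05] gap 0.0503 rel cm [ 5.8  13.57  0.75] spin -0.028456446850638528
[[ 0.991 -0.032  0.133]
 [-0.134 -0.018  0.991]
 [-0.029 -0.999 -0.023]]
```

Call:
{"name": "drive_tool", "arguments": {"targets": [[2.8, 0, 0.35, -0.03], [2.7, 0, 0.3, 0], [0, 4.5, 0, 0], [0, 4.4, 0, 0], [0, 0, 0, 0]]}}

```text
time_s: 16.85
eef_pos: [0.4505, 0.1203, 0.079]
ee_rot: [0.713, -0.045, 0.024, -0.7]
contact_force: [0.0, 0.4, 0.5]
finger_gap: 0.05
```

Run:
```python
from h import *
P=np.array([.4575,.118]);th=-.105
xb=np.array([np.cos(th),np.sin(th)]);T=P-.009*xb;rel([*T,.034],np.pi/2+th)
print(R.from_quat(env.get_obs()['ee_rot']).as_matrix().round(3))
```

```text
t 16.85 tcp [0.4505 0.1203 0.079 ] F [0.05 0.39 0.53] gap 0.05 rel cm [-0.06  4.5  -0.06] spin 0.008390573425594239
[[ 0.995 -0.03   0.096]
 [-0.097 -0.017  0.995]
 [-0.028 -0.999 -0.02 ]]
```

Call:
{"name": "drive_tool", "arguments": {"targets": [[-0.1, 2.2, -0.1, 0.008], [0, 2.2, 0, 0], [0, 0, 0, 0]]}}

```text
time_s: 17.23
eef_pos: [0.4518, 0.1203, 0.0395]
ee_rot: [0.712, -0.044, 0.028, -0.7]
contact_force: [0.4, 0.1, 0.7]
finger_gap: 0.05
```

Call:
{"name": "drive_tool", "arguments": {"targets": [[0, 0, 0, 0], [0, 0, 0, 0], [0, 0, 0, 0]], "hand": 2.4, "newtons": 20}}

```text
time_s: 17.6
eef_pos: [0.4545, 0.1217, 0.0437]
ee_rot: [0.711, -0.041, 0.03, -0.702]
contact_force: [0.9, 0.1, -0.0]
finger_gap: 0.0237
```

Run:
```python
from h import *
P=np.array([.4575,.118]);th=-.105
xb=np.array([np.cos(th),np.sin(th)]);T=P-.009*xb;rel([*T,.034],np.pi/2+th)
cv2.imwrite('pics/w6.png',cap('wrist')['pixels'][160:330,160:360,::-1].repeat(3,0).repeat(3,1))
```

```text
t 17.6 tcp [0.4545 0.1217 0.0437] F [ 0.89  0.06 -0.  ] gap 0.0237 rel cm [-0.55  0.99 -0.32] spin 0.005366305430682727
```

View pics/w6.png

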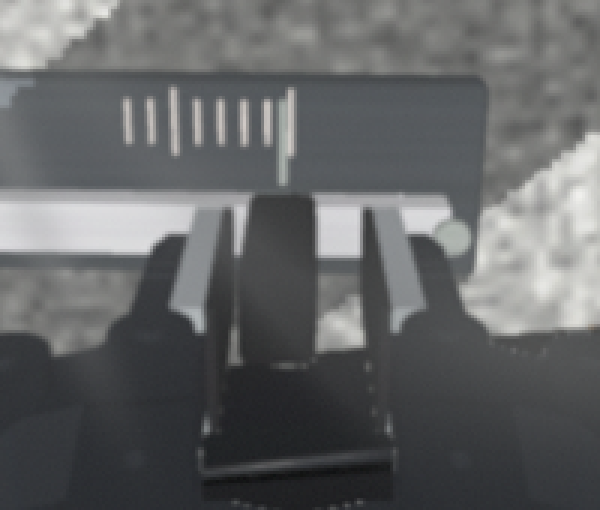

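The pointer sits between the pads, with its block at crop u≈280 and the pad middle at ≈300, so I shift about 3 mm to the right, go lower and move a little toward the robot.

Call:
{"name": "drive_tool", "arguments": {"targets": [[-0.5, 0.6, -0.32, 0], [-0.1, 0.3, 0, 0], [0, 0, 0, 0]]}}

```text
time_s: 18.02
eef_pos: [0.4473, 0.1186, 0.0342]
ee_rot: [0.711, -0.041, 0.03, -0.701]
contact_force: [-0.1, -0.2, 0.1]
finger_gap: 0.024
```

Call:
{"name": "drive_tool", "arguments": {"targets": [[0, 0, 0, 0], [0, 0, 0, 0], [0, 0, 0, 0]], "hand": 1.2}}

```text
time_s: 18.4
eef_pos: [0.4473, 0.1187, 0.0343]
ee_rot: [0.711, -0.041, 0.03, -0.702]
contact_force: [-0.8, -0.7, 0.2]
finger_gap: 0.0132
```

```bash
cat > rd.py <<'E'
from h import *
P=np.array([.4575,.118]);th=-.105
xb=np.array([np.cos(th),np.sin(th)]);T=P-.009*xb;rel([*T,.034],np.pi/2+th)
c=cap('wrist')
M=np.linalg.inv(c['pose'])
# rows through marks and needle at fixed world band
cv2.imwrite('pics/rd%d.png'%int(float(env.get_obs()['time_s'])*100),c['pixels'][150:270,140:340,::-1].repeat(4,0).repeat(4,1))
g=cv2.cvtColor(c['pixels'],cv2.COLOR_RGB2GRAY).astype(float)
h=cv2.morphologyEx(g.astype(np.uint8),cv2.MORPH_TOPHAT,np.ones((1,9),np.uint8))
m=(h>22).astype(np.uint8)
n,l,st,ce=cv2.connectedComponentsWithStats(m,connectivity=4)
for i in range(1,n):
    if st[i,3]>=9 and st[i,2]<=7 and 175<ce[i,1]<225 and 190<ce[i,0]<280: 
        w=onz(c,[ce[i]],.0105)[0]; print(st[i],ce[i].round(1),(w[:2]@[-np.sin(th),np.cos(th)]*1000).round(2))
E
python3 rd.py
```

```text
t 18.4 tcp [0.4473 0.1187 0.0343] F [-0.77 -0.73  0.23] gap 0.0132 rel cm [0.12 0.03 0.04] spin 0.005058220158596027
[220 204   4  24  82] [221.7 214.9] 141.2
[258 204   7  35 173] [260.4 220.7] 165.33
[204 208   4  16  58] [205.6 215.2] 131.11
[212 208   4  16  57] [213.6 215.1] 136.14
[228 208   4  17  53] [229.8 215.3] 146.26
[237 208   3  17  49] [238.  215.7] 151.34
[245 208   3  17  49] [246.  215.7] 156.32
[253 208   3  17  49] [254.  215.7] 161.3
```

Gripped. I slide toward 23 mm, which is about 21.7 mm along tool -z.

Call:
{"name": "drive_tool", "arguments": {"targets": [[0, 0, -0.3, 0], [0, 0, -0.3, 0], [0, 0, -0.3, 0], [0, 0, -0.3, 0], [0, 0, -0.3, 0], [0, 0, -0.3, 0], [0, 0, -0.2, 0], [0, 0, 0, 0]]}}

```text
time_s: 19.45
eef_pos: [0.4451, 0.098, 0.0343]
ee_rot: [0.71, -0.041, 0.03, -0.702]
contact_force: [-1.2, 1.7, 0.1]
finger_gap: 0.0134
```

```bash
python3 rd.py; ls pics
```

```text
t 19.45 tcp [0.4451 0.098  0.0343] F [-1.18  1.71  0.1 ] gap 0.0134 rel cm [0.14 0.   2.11] spin 0.004382370224589982
[254 204   4  24  58] [255.3 215.3] 141.39
[238 208   3  17  49] [239.  215.7] 131.25
[246 208   4  17  53] [247.1 215.9] 136.31
[263 208   2  16  32] [263.5 215.5] 146.49
[270 208   4  17  64] [271.5 216. ] 151.44
[278 209   4  16  62] [279.5 216.5] 156.45
b1.png
b2.png
crop1.png
rd1845.png
rd1950.png
scene0.png
top0.png
w1.png
w2.png
w3.png
w3c.png
w4.png
w5.png
w6.png
```

View pics/rd1950.png

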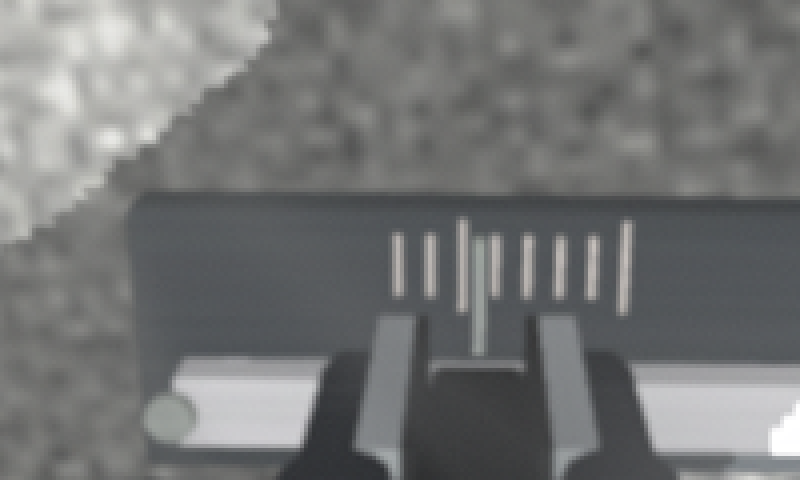

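Run:
```python
import cv2
for f in('rd1845','rd1950'):
    g=cv2.cvtColor(cv2.imread(f'pics/{f}.png')[::4,::4],cv2.COLOR_BGR2GRAY)
    print(f,'v202-206..',g[74:84,108:132].mean(0).round())
```

```text
rd1845 v202-206.. [ 84.  84.  85.  84.  85.  86.  88.  86.  83.  94. 132. 156. 154. 134.
 125. 106.  88.  83.  84.  83.  83.  84.  82.  74.]
rd1950 v202-206.. [ 89.  88.  86.  86.  86.  88. 107. 123. 111. 102. 130. 156. 154. 120.
  91.  89.  89.  86.  86.  85.  86.  86.  87.  84.]
```

The needle at crop u≈478 lies between the 25 mark (462) and the 20 mark (495), a reading of about 22.45 mm. It needs about 0.45 mm more.

Call:
{"name": "drive_tool", "arguments": {"targets": [[0, 0, -0.05, 0], [0, 0, 0, 0]]}}

```text
time_s: 19.75
eef_pos: [0.445, 0.0976, 0.0343]
ee_rot: [0.71, -0.041, 0.03, -0.702]
contact_force: [-0.9, 1.3, -1.3]
finger_gap: 0.014
```

```bash
cat > n.py <<'E'
from h import *
c=cap('wrist');g=cv2.cvtColor(c['pixels'],cv2.COLOR_RGB2GRAY).astype(float)
o=env.get_obs();print(o['eef_pos'].round(4),np.round(o['contact_force'],1))
a=g[225:233,244:280].mean(0);b=g[209:223,230:290].mean(0);print('needle',a.round());print('marks',b.round())
w=np.clip(a[8:]-95,0,None);print((np.arange(len(w))*w).sum()/w.sum()+252)
E
python3 n.py
```

```text
[0.445  0.0976 0.0343] [-0.3  0.2 -0.9]
needle [ 85.  78.  79.  86.  89.  88.  89.  88.  88.  88.  92. 109. 122. 116.
 133. 156. 155. 121.  92.  88.  88.  88.  88.  88.  87.  88.  86.  80.
  75.  76.  89. 104. 110. 111. 111. 112.]
marks [ 90.  90.  89.  89.  89.  89.  88.  87. 107. 159. 178. 140.  97.  87.
  87.  86. 106. 162. 187. 147.  98.  86.  86.  86.  98. 145. 180. 150.
 137. 155. 155. 120. 101. 142. 180. 152. 105.  87.  86.  85.  93. 135.
 179. 157. 110.  87.  86.  85.  90. 128. 177. 161. 114.  88.  85.  85.
  88. 123. 176. 167.]
262.8640436306973
```

The needle reads about 22.9 mm. Release and retreat.

Call:
{"name": "drive_tool", "arguments": {"targets": [[0, 0, 0, 0], [0, 0, 0, 0], [0, 0, 0, 0]], "hand": 3.2}}

```text
time_s: 20.18
eef_pos: [0.4453, 0.0971, 0.0346]
ee_rot: [0.711, -0.041, 0.03, -0.702]
contact_force: [-0.1, -0.2, 0.1]
finger_gap: 0.0318
```

Call:
{"name": "drive_tool", "arguments": {"targets": [[0, -2.5, 0, 0], [0, -4, 0, 0], [-2, -4, 0, 0], [-4, -3, 0, 0], [-2, 0, 0, 0], [0, 0, 0, 0], [0, 0, 0, 0]]}}

```text
time_s: 21.05
eef_pos: [0.3667, 0.1065, 0.1756]
ee_rot: [0.711, -0.041, 0.03, -0.701]
contact_force: [-0.2, 1.0, -0.3]
finger_gap: 0.0322
```

Run:
```python
from h import *
c=cap('wrist');t=cap('top')
a=cv2.resize(c['pixels'][190:260,190:320,::-1],None,fx=6,fy=6,interpolation=cv2.INTER_CUBIC)[:300]
b=cv2.resize(t['pixels'][150:225,110:340,::-1],None,fx=3.4,fy=3.4,interpolation=cv2.INTER_CUBIC)
w=780;cv2.imwrite('pics/fin.png',np.vstack([a[:,:w],b[:,:w]]))
print(env.get_obs()['time_s'],env.get_obs()['eef_pos'])
```

```text
21.15 [0.36666911 0.10634532 0.17523096]
```

View pics/fin.png

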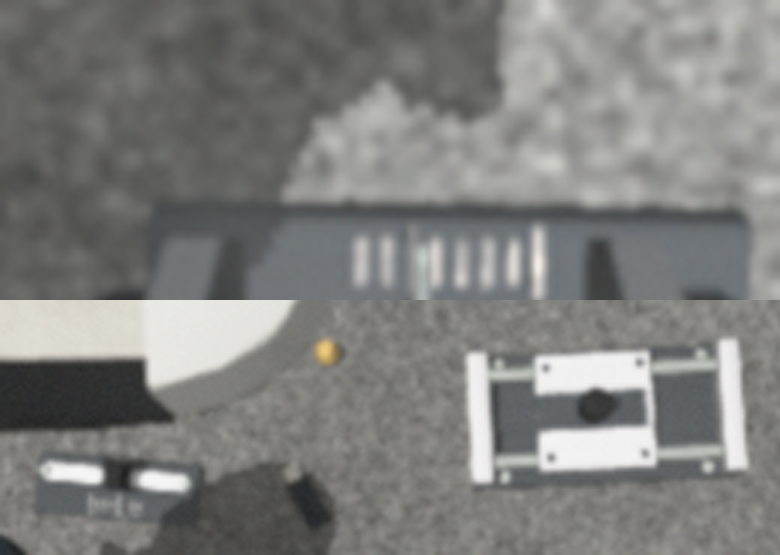

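```bash
python3 -c "
from rig import env
print(env.finish_job())"
```

```text
the job is handed in; nothing more can be done
None
```

The free play came out at about 23 mm. I left the knob in the middle of it, set the pointer to about 22.9 mm and handed the job in at about 21 s; no verdict was reported.

- **Feeling the play:** I gripped the knob and pushed left until it stopped at y = -0.2380 with about 6 N. Pushing right, it stopped at y = -0.2610 with about 4.5 N. Both are well under the 13 N at which the carriage slips.
- **Letting go of the knob:** I released it at y ≈ -0.2493; the exact middle is -0.2495.
- **Setting the pointer:** The needle read about 22.9 mm just before I let go. I aimed slightly under 23.0 to allow for a little give in the grip.

**Last checks:** In the top view the carriage screws are at the same pixels as at the start, and the knob has moved about 3 mm right, as intended. The weight, USB stick and bar looked undisturbed; I did not look at the petri dish again, though the arm never went near it. The coarser wrist view after release read 22.6–22.8 mm, slightly below the close reading but within how well it can be read. The arm was clear of everything at the end.

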